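# Roll the stranded spray can to the pick-up end of the wire can rack

## Robot

A 7-joint arm with a two-finger parallel gripper is mounted at the origin on the work surface. World frame = base frame: x ahead of the robot, y to its left, z up, the work surface at z = 0. Lengths are in m, angles in rad, forces in N, time in s.
With the tool pointing down it reaches from about 0.35 to 0.9 m from the base axis. Payload 7.2 kg.
Tool frame: the origin (TCP) lies on the centre line of the jaws, within the pads' length; the fingertips stand 22 mm ahead of it and the grasp point (between the pads) lies 3 mm ahead of it; z points along the fingers, y is the line along which they close (so a half turn about z gives the same grasp; the last joint's range is limited). The gripper opens to 88 mm and grips with 3 to 60 N. Pads are 20 mm wide; open, the fingers measure 115 mm over their backs; the gripper's body (75 mm by 178 mm) begins 61 mm behind the grasp point.
Start: joints at [-1.319, 0.411, -0.013, 1.596, 0.006, 1.134, -0.082], TCP at [0.196, 0.593, 0.21] pointing down, gripper open.
Joint ranges: [-2.95, 2.95], [-0.29, 1.99], [-1.47, 1.44], [0.14, 2.54], [-1.03, 4.17], [0.13, 1.85], [-2.86, 2.86]. Speed limits (rad/s): [2.39, 2.39, 3.01, 3.01, 3.14, 3.14, 3.14].

## Interface

Orientations are given as a 3x3 rotation matrix whose columns are the frame's x, y, z axes.
In Python, from bench import env gives the robot as it stands.
- The arm moves only by the tool step_arm, never from a script. Its argument "commands" is text: rows parted by semicolons, each of 5 numbers parted by spaces: the shift along the world's x, y, z in cm, then the turn about the world's z in degrees, then the gripper's target within -1 to 1 (fully open at 1, half-way at 0, shut at -1). In form: dx dy dz roll gripper; .... A call has 1 to 20 rows; each row shifts and turns the commanded pose from where the row before left it; what a row does not reach is not made up. A row lasts 1/8 s, in which the tool goes at most 62.5 mm and 10.7 degrees, less where a joint would pass 70% of its speed; a pose out of reach is approached as far as the arm can. A call with a gripper value outside its range is refused whole. The fingers move at their own pace and stop on an object; "newtons" is the grip in N (left out, the last holds). Time passes only in rows, so rows that do not move let the fingers close. It gives the time, the measured TCP pose, the force, the opening and the grip force at its end, in the units of the state.
- env.observe(): the state, without advancing time (a new reading comes with each control period).
- env.get_image(name): name is "scene" or "top" or "wrist"; returns a dict with "pixels" (400x640x3 uint8, red, green, blue), "fx", "fy", "cx", "cy" (pixels), "camera_from_world" (4x4, takes a point from world to camera coordinates). Camera axes: x right, y up, looking along -z (the intrinsics and any distortion apply to the point x, -y, -z); pixel columns grow to the right and rows downward; lengths in m; the calibration is good to about 2 mm. A picture is of the moment at which its call begins. There is no depth.
- env.close_job(): hands the job in; it is judged then, once.
The state is a dict: "t": time; "joint_pos": joint angles; "joint_velocities": joint speeds; "joint_efforts": joint torques, N m; "position": TCP position; "tool_rot": TCP orientation; "ft_force": force on the tool from outside, world axes, zero at the start; "torque": the same for the moment, N m; "grip_width": opening from 0.0 (shut) to 1.0 (fully open); "grip_force": force on a finger pad.
Only numpy, scipy, OpenCV 4.12 (cv2) and the standard library are available. Lean on these libraries where they do the work, as an engineer would, in place of code of your own. Each camera call takes 0.05 s, during which the arm holds its last target. There are 200 camera calls.

## Task

A spray can lies stranded in the lower lane of the wire can rack, under the upper tier where no hand fits. Draw the wooden mixing paddle out from under the boards, where only its blade shows, put it down on the open bench and take it again by its handle; then with the blade push the can gently along the lane until it has rolled against the stop wire at the open pick-up end. Finally lay the paddle flat on the bench; touch the can with nothing but the paddle and leave the other things where they are.

Things in the scene. Friction and masses are not known exactly. Their poses are not given: they have to be found in the camera images.
- rack: Two-tier rack of 8 mm steel wire, fixed to the bench, 216 mm wide (its x), 300 mm long (its y), 184 mm high. Origin: centre of its footprint at bench height. The lower lane runs along its own -y, from the open entry end (y +150 mm) to the stop wire (y -150 mm). The upper tier, lowest wires 130 mm up, covers y +150 to -52 mm; beyond that the lane is open above: the pick-up end.
- lane_entry (a point): Middle of the lane's open entry end (rack y +150 mm), 77.5 mm above the bench, the height of the can's axis. The entry is 200 mm wide between the end posts. The lane's two runners (x +-45 mm), tops 45 mm up, are level from here to rack y -55 mm; on the level the can stays where it is left and a push of under 1 N rolls it.
- lane_home (a point): Where the middle of the can's axis lies when it rests against the stop wire: rack y -113 mm, 70.5 mm above the bench. The runners slope down 10 mm from rack y -55 mm to the stop, so a can whose axis is pushed past y -60 mm rolls on to the stop by itself.
- can: The spray can to be moved: 65 mm diameter, 190 mm long, 0.2 to 0.4 kg, white with a grey cap, lying across the runners of the lower lane. Origin on its axis at mid-length; its x axis is the can's axis, parallel to the rack's x. It turns as it rolls.
- paddle: Flat wooden mixing paddle, 320 mm long, 10 mm thick, 80 g, lying flat. Its x axis points from handle to blade; origin on the underside, 189 mm from the handle's end (near the centre of mass). Handle 28 mm wide, x -189 to +11 mm; 20 mm shoulder; blade 58 mm wide, x +31 to +131 mm. At the start the handle is under the boards; only blade, shoulder and at most 20 mm of handle show.
- paddle_handle: The handle of the paddle (28 mm wide, 10 mm thick, 200 mm long); its origin and axes are those of the paddle.
- paddle_blade: The blade of the paddle (58 mm wide, 10 mm thick, 100 mm long); its origin and axes are those of the paddle.
- blade_center (a point): Centre of the blade, mid-thickness (paddle x = +81 mm).
- blade_tip (a point): Middle of the blade's straight front edge, mid-thickness (paddle x = +131 mm).
- handle_grip (a point): Middle of the handle's width and thickness, 60 mm from the handle's end (paddle x = -129 mm), 260 mm behind the front edge.
- boards: Fixed stack of boards on two bearers, 640 mm long (its x), 290 mm wide (its y). Origin: centre of its footprint, bench height. Lowest layer: underside 45 mm, top 67 mm above the bench, near edge at y -145 mm; the next layer (top 89 mm) starts at y -48 mm, the third (top 111 mm) at y +50 mm. Bearers 45 mm wide at x +-270 mm.
- upper_can: A like spray can lying on the rack's upper tier; leave it. Origin on its axis at mid-length.
- standing_can: A like spray can standing on the bench to the right, nearer the robot than the rack, 190 mm high; leave it. Origin under its centre.
- tape_roll: Roll of paper tape, 108 mm across, 36 mm high, lying flat; leave it. Origin under its centre.
- paint_tin: Paint tin, 100 mm across, 112 mm high; leave it. Origin under its centre.
- sanding_block: Cork sanding block, 70 x 115 x 28 mm; leave it. Origin under its centre.
- glue_bottle: White glue bottle, 62 mm across, 190 mm high; leave it. Origin under its centre.
- offcut: Batten offcut, 180 x 26 x 18 mm, lying on the bench; leave it. Origin under its centre.
Things that resemble listed ones, but are neither listed nor needed, are in the scene too. What is shaped like the can but orange or purple is not meant.

How it is judged:
By the outcome, as a careful person would: the job done as asked, in the order asked, and still so for the second after the job is handed in, with the robot touching nothing.
It also fails if it takes over 69 s, if anything falls off the work surface, if the arm or the gripper's body presses on something with over 40 N, if the wrist force passes 120 N, or if a joint passes its speed limit or range.

## Working session

There is one attempt and no reset: what is moved stays moved. The work goes in short steps, Python scripts to look and compute and a tool call to move; the robot and the scene stay as the last step left them, time stands still between calls to the robot, and variables do not carry over. Pictures are saved under pics/ and viewed, at most 10 in all, crops included, and the job is handed in when it is done.

Besides the shell and the picture viewer there is one more tool, called in YAML: its name, and indented under it one key for each argument. step_arm: Moves the arm, as the interface text tells. Its arguments: {"type":"object","properties":{"commands":{"type":"string"},"newtons":{"type":"number"}},"required":["commands"]}

```bash
mkdir -p pics
cat > h.py <<'E'
import numpy as np, cv2
from bench import env
def grab(n,f):
    im=env.get_image(n); cv2.imwrite(f'pics/{f}.png',im["pixels"][:,:,::-1])
    np.savez(f'pics/{f}.npz',**{k:np.array(v) for k,v in im.items()}); return im
def load(f): return dict(np.load(f'pics/{f}.npz'))
def ray(im,u,v):
    T=im["camera_from_world"]; R=T[:3,:3]; o=-R.T@T[:3,3]
    d=R.T@np.array([(u-im["cx"])/im["fx"],-(v-im["cy"])/im["fy"],-1.]); return o,d
def onz(im,u,v,z):
    o,d=ray(im,u,v); return o+d*(z-o[2])/d[2]
def proj(im,p):
    T=im["camera_from_world"]; c=T[:3,:3]@np.array(p)+T[:3,3]
    return im["cx"]+im["fx"]*c[0]/-c[2], im["cy"]-im["fy"]*c[1]/-c[2]
E
python3 - <<'E'
from h import *
for n in("scene","top"):
    im=grab(n,n+"0"); print(n,[k for k in im],im["fx"],im["cx"],im["cy"]); print(np.round(im["camera_from_world"],3))
print(env.observe())
E
```

```text
scene ['pixels', 'fx', 'fy', 'cx', 'cy', 'camera_from_world'] 400.40714750974416 316.4708096694534 205.44963668135404
[[-0.484  0.875  0.012  0.218]
 [-0.595 -0.338  0.729  0.174]
 [ 0.642  0.346  0.684 -1.809]
 [ 0.     0.     0.     1.   ]]
top ['pixels', 'fx', 'fy', 'cx', 'cy', 'camera_from_world'] 437.9166261277215 322.4931970750077 205.7034003224376
[[ 0.019 -1.     0.019 -0.01 ]
 [ 0.999  0.02   0.05  -0.472]
 [-0.05   0.018  0.999 -1.292]
 [ 0.     0.     0.     1.   ]]
{'t': 0.1, 'joint_pos': array([-1.31924382,  0.41184412, -0.01271248,  1.59692047,  0.00557329,
        1.13429505, -0.08217821]), 'joint_velocities': array([-0.00148234, -0.0009322 , -0.00046096, -0.0020744 ,  0.00022339,
        0.00031953, -0.00062128]), 'joint_efforts': array([ 2.23040021e-03, -5.89103079e+01,  6.43527601e-01, -2.91703320e+01,
       -5.37713896e-02,  1.45367513e-02,  3.45084788e-05]), 'position': array([0.19634172, 0.59287899, 0.20919441]), 'tool_rot': array([[-9.49324231e-01,  3.14298205e-01, -3.76991923e-04],
       [ 3.14298422e-01,  9.49323229e-01, -1.38135649e-03],
       [-7.62706768e-05, -1.42984316e-03, -9.99998975e-01]]), 'ft_force': array([ 0.87248079,  0.18887669, -0.52699908]), 'torque': array([ 0.03609403, -0.02502113, -0.01200618]), 'grip_force': 0.0, 'grip_width': 0.9992539125675113}
```

View pics/scene0.png

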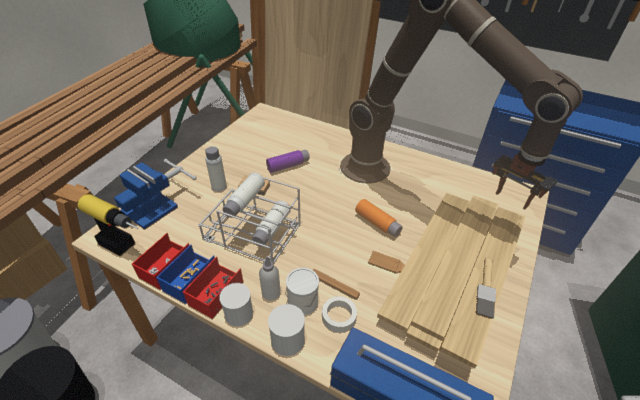

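View pics/top0.png

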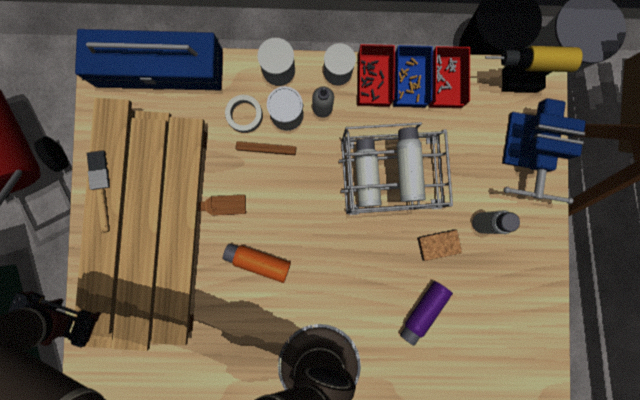

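The top view shows the paddle blade at (225,204) and the rack at (343–450,125–212). Two white cans lie in the rack, at (368,170) and (410,165). The orange one at (257,262) and the purple one at (427,313) are decoys. The brown stick at (266,148) is the offcut. I'll enlarge the rack next.

Run:
```python
import cv2,numpy as np
a=cv2.imread('pics/top0.png')[115:225,325:465]; b=cv2.imread('pics/scene0.png')[165:270,190:315]
a=cv2.resize(a,None,fx=5.4,fy=5.4,interpolation=2)[:590]
cv2.imwrite('pics/c1.png',cv2.resize(a,(756,590)))
cv2.imwrite('pics/c2.png',cv2.resize(b,None,fx=5.6,fy=5.6,interpolation=2))
c=cv2.imread('pics/top0.png')[180:230,180:260]
cv2.imwrite('pics/c3.png',cv2.resize(c,None,fx=8,fy=8,interpolation=2))
```

```text
(no output)
```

View pics/c1.png

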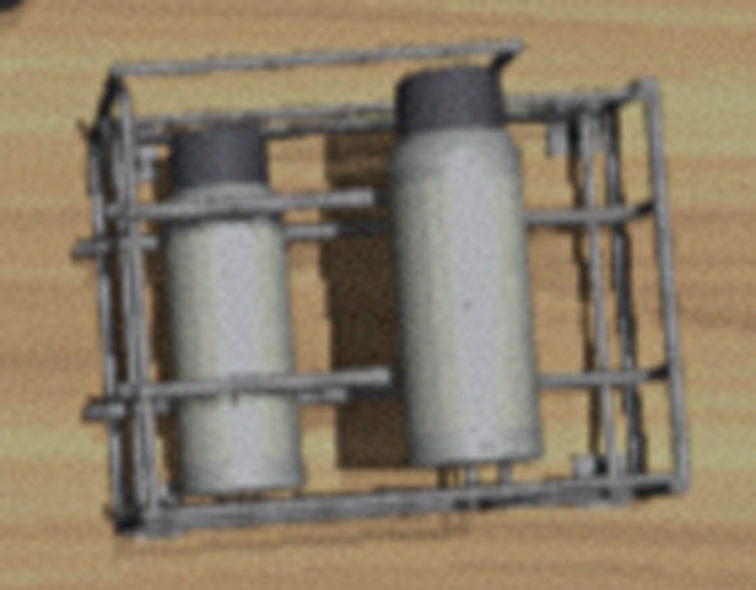

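View pics/c2.png

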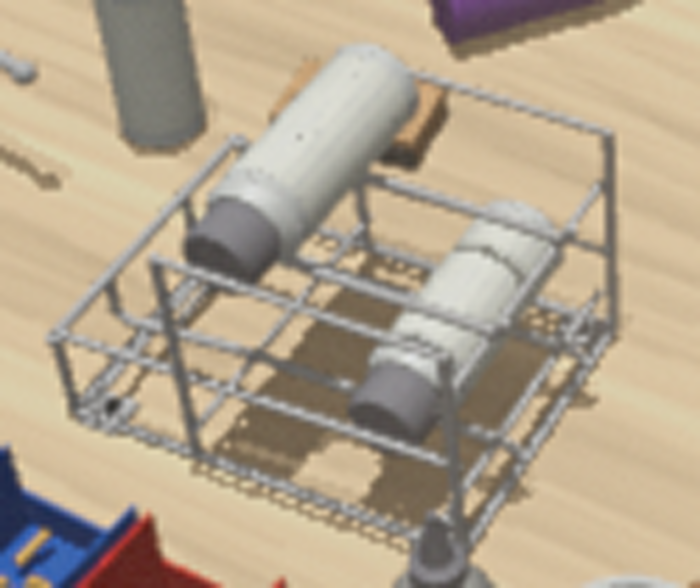

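View pics/c3.png

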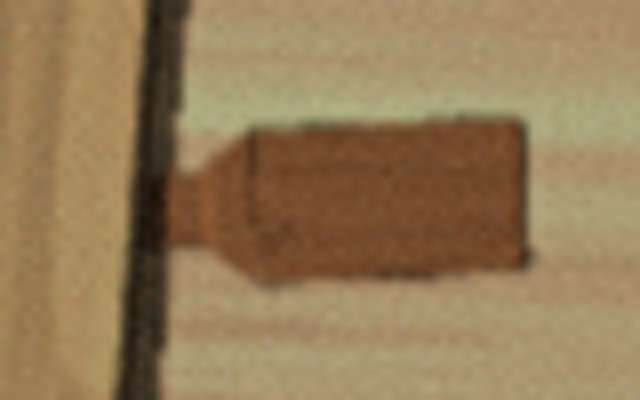

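The left can at (368,170) is in the lower lane: the tier wires cross over it and it looks smaller. The right one at (410,165) rests on the tier, so it is the upper can. The short stop frame is at the −y end (scene left) and the tall entry posts at the +y end. The lane therefore runs along about −y and the paddle already points that way.

Run:
```python
from h import *
im=load('top0'); sc=load('scene0')
px=im['pixels']; hsv=cv2.cvtColor(px,cv2.COLOR_RGB2HSV)
roi=np.zeros(px.shape[:2],np.uint8); roi[185:225,201:255]=1
g=px.astype(int); m=((g[:,:,0]-g[:,:,2]>35)&(g[:,:,0]<150)&(g[:,:,1]<105)).astype(np.uint8)*roi
n,l,s,_=cv2.connectedComponentsWithStats(m); k=1+np.argmax(s[1:,4]); print(s[k])
ys,xs=np.where(l==k); P=np.array([onz(im,u,v,.01) for u,v in zip(xs,ys)])
tip=P[:,1].min(); print('tip y',tip,'max y',P[:,1].max())
b=P[P[:,1]<tip+.09]; print('blade ctr',b.mean(0))
e=[]
for lo in np.arange(tip+.01,tip+.09,.01):
    q=P[(P[:,1]>=lo)&(P[:,1]<lo+.01)]; e.append((lo+.005,(q[:,0].max()+q[:,0].min())/2,np.ptp(q[:,0])))
e=np.array(e); print(np.round(e,3)); print('yaw dx/dy',np.polyfit(e[:,0],e[:,1],1))
A=lambda x,y:(325+x/5.4,115+y/5.4)
for nm,x,y,z in [('rL1',75,248,.041),('rL2',85,411,.041),('rR1',655,208,.035),('rR2',668,375,.035),('tierL1',105,214,.134),('tierL2',105,397,.134)]: print(nm,onz(im,*A(x,y),z))
for nm,x,y in [('can capL',172,165),('capR',268,165),('botL',182,485),('botR',300,480)]: print(nm,onz(im,*A(x,y),.0775))
for nm,u,v,z in [('offc',236,147,.018),('offc2',296,150,.018),('tape',243,114,.036),('orange',257,262,.04),('boardedge',206,125,.067),('boardedge2',192,343,.067)]: print(nm,onz(im,u,v,z))
```

```text
[201 195  46  21 794]
tip y 0.22616903847456354 max y 0.36029562877229465
blade ctr [0.4696713  0.27254936 0.01      ]
[[0.241 0.473 0.054]
 [0.251 0.471 0.057]
 [0.261 0.471 0.057]
 [0.271 0.469 0.054]
 [0.281 0.469 0.054]
 [0.291 0.469 0.054]
 [0.301 0.468 0.054]
 [0.311 0.467 0.057]
 [0.321 0.467 0.057]]
yaw dx/dy [-0.06942896  0.48863042]
rL1 [ 0.60289544 -0.04570876  0.041     ]
rL2 [ 0.51434045 -0.05261523  0.041     ]
rR1 [ 0.63279525 -0.36377583  0.035     ]
rR2 [ 0.54106164 -0.3713308   0.035     ]
tierL1 [ 0.60608938 -0.05548299  0.134     ]
tierL2 [ 0.51369645 -0.05698363  0.134     ]
can capL [ 0.64249615 -0.09425993  0.0775    ]
capR [ 0.64363573 -0.14508786  0.0775    ]
botL [ 0.47334597 -0.10202321  0.0775    ]
botR [ 0.47720288 -0.16406647  0.0775    ]
offc [0.64145853 0.25986806 0.018     ]
offc2 [0.63643159 0.08149971 0.018     ]
tape [0.73654634 0.23885786 0.036     ]
orange [0.30424152 0.18588397 0.04      ]
boardedge [0.69415272 0.33833771 0.067     ]
boardedge2 [0.0783236  0.35754015 0.067     ]
```

Measured sizes agree with the description: blade 57 mm wide, runners 90 mm apart, can about 62 mm across. I'm moving above the blade centre at (0.470, 0.275), with the tool turned −67.7°.

step_arm:
  commands: "2.73 -3.18 0 -6.77 1;2.73 -3.18 0 -6.77 1;2.73 -3.18 0 -6.77 1;2.73 -3.18 0 -6.77 1;2.73 -3.18 0 -6.77 1;2.73 -3.18 0 -6.77 1;2.73 -3.18 0 -6.77 1;2.73 -3.18 0 -6.77 1;2.73 -3.18 0 -6.77 1;2.73 -3.18 0 -6.77 1;0 0 -4 0 1;0 0 -4 0 1;0 0 0 0 1;0 0 0 0 1"

```text
t: 1.85
position: [0.4701, 0.2756, 0.131]
tool_rot: [[-0.069, 0.998, 0.001], [0.998, 0.069, 0.0], [0.0, 0.001, -1.0]]
ft_force: [0.8, -0.0, 0.4]
grip_width: 0.998
grip_force: 0.0
```

Run:
```python
from h import *
o=env.observe(); print(o['t'],o['position'],np.round(o['tool_rot'],3),o['joint_pos'])
w=grab('wrist','w1')
```

```text
1.85 [0.47007392 0.27556523 0.13102526] [[-0.069  0.998  0.001]
 [ 0.998  0.069  0.   ]
 [ 0.     0.001 -1.   ]] [-0.89265119  0.36846537  0.34743576  1.89935468 -0.15713352  0.89915447
 -0.39932   ]
```

View pics/w1.png

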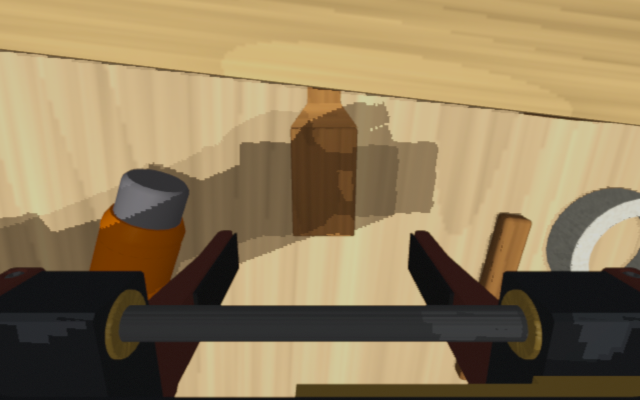

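The wrist view shows the blade at (324,180), centred between the jaws and aligned with them. Now I'll lower and grip.

step_arm:
  commands: "0 0 -4 0 1;0 0 -4 0 1;0 0 -2 0 1;0 0 -0.6 0 1;0 0 0 0 1;0 0 0 0 -1;0 0 0 0 -1;0 0 0 0 -1;0 0 0 0 -1;0 0 0 0 -1;0 0 0 0 -1"
  newtons: 45

```text
t: 3.28
position: [0.4695, 0.2753, 0.0239]
tool_rot: [[-0.069, 0.998, -0.0], [0.998, 0.069, -0.0], [-0.0, -0.0, -1.0]]
ft_force: [-0.2, -1.2, -0.7]
grip_width: 0.355
grip_force: 0.0
```

Run:
```python
from h import *
print(env.observe()['grip_width'],env.observe()['grip_force'])
w=grab('wrist','w2')
s=grab('scene','s2'); grab('top','t2')
a=cv2.resize(cv2.imread('pics/s2.png')[200:300,330:450],(480,400),interpolation=2)
b=cv2.resize(cv2.imread('pics/w2.png'),(640,400))[:, 160:480]
cv2.imwrite('pics/v2.png',np.hstack([a,b]))
```

```text
0.354951664083339 0.0
```

View pics/v2.png

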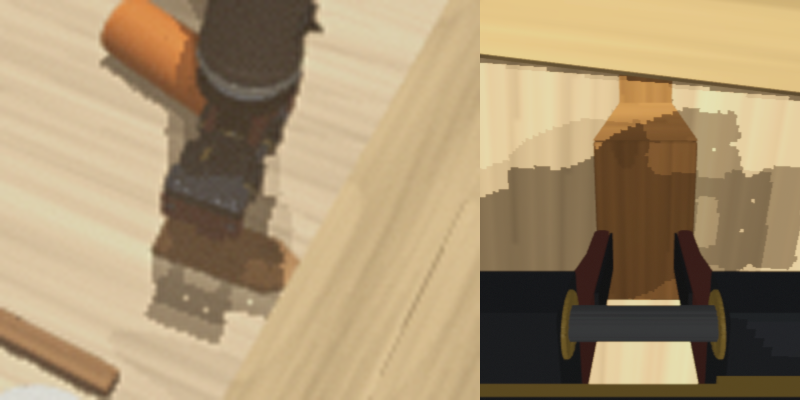

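Run:
```python
from h import *
o=env.observe(); p=o['position']; R=o['tool_rot']
im=load('w2')
for nm,d in [('tcp',0),('grasp',.003),('tip',.022)]: print(nm,proj(im,p+R[:,2]*d), [proj(im,p+R[:,2]*d+R[:,1]*s) for s in(-.029,.029,-.0156,.0156)])
for nm,q in [('tip edge',(.473,.2253,.01)),('center',(.4695,.275,.01)),('blade left',(.4695-.029,.273,.01)),('right',(.4695+.029,.277,.01))]: print(nm,proj(im,q))
# blade edges seen in the wrist pics on z=.01
w1=load('w1')
for u,v in [(292,236),(354,236),(290,127),(357,127)]: print('w1',onz(w1,u,v,.01))
```

```text
tcp (np.float64(321.8408277736193), np.float64(238.68994020693435)) [(np.float64(269.46002569787515), np.float64(238.66607717685682)), (np.float64(374.2271385494457), np.float64(238.7138057466006)), (np.float64(293.662884156686), np.float64(238.67710323061087)), (np.float64(350.02036544197887), np.float64(238.70277790945698))]
grasp (np.float64(321.8607188692575), np.float64(236.63663846533407)) [(np.float64(270.2695888270347), np.float64(236.61324151551412)), (np.float64(373.4571927610457), np.float64(236.66003783862854)), (np.float64(294.1075848314763), np.float64(236.6240522187469)), (np.float64(349.61539925570435), np.float64(236.64922541320172))]
tip (np.float64(321.97398175111067), np.float64(224.94483039212187)) [(np.float64(274.8793871647927), np.float64(224.92402534632814)), (np.float64(369.07302923081977), np.float64(224.96563740507654)), (np.float64(296.6397843986365), np.float64(224.93363846785337)), (np.float64(347.3094676364432), np.float64(224.95602288562722))]
tip edge (np.float64(322.09044237737345), np.float64(303.99724837881433))
center (np.float64(321.9853522291427), np.float64(230.12781088783407))
blade left (np.float64(272.9752088321261), np.float64(230.0762690810219))
right (np.float64(370.99915983607343), np.float64(230.17935654813422))
w1 [0.44514101 0.22648886 0.01      ]
w1 [0.50282696 0.23051458 0.01      ]
w1 [0.43890773 0.32607025 0.01      ]
w1 [0.49599557 0.3300602  0.01      ]
```

step_arm:
  commands: "0 0 0 0 -1;0 0 0 0 -1"

```text
t: 3.68
position: [0.4695, 0.2753, 0.0239]
tool_rot: [[-0.069, 0.998, 0.0], [0.998, 0.069, -0.0], [-0.0, 0.0, -1.0]]
ft_force: [0.6, -0.0, -0.4]
grip_width: 0.015
grip_force: 0.0
```

The fingers closed to nothing while set around the blade, so I'll look before doing more.

Run:
```python
from h import *
grab('wrist','w3'); grab('scene','s3'); grab('top','t3')
a=cv2.resize(cv2.imread('pics/s3.png')[190:290,350:450],(390,390),interpolation=2)
c=cv2.resize(cv2.imread('pics/t3.png')[160:250,190:280],(390,390),interpolation=2)
b=cv2.imread('pics/w3.png')[100:310, 125:515]
b=np.vstack([b,b[:0]]); 
cv2.imwrite('pics/v3.png',np.hstack([np.vstack([a,b]),np.vstack([c,np.zeros((210,390,3),np.uint8)])]))
```

```text
(no output)
```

View pics/v3.png

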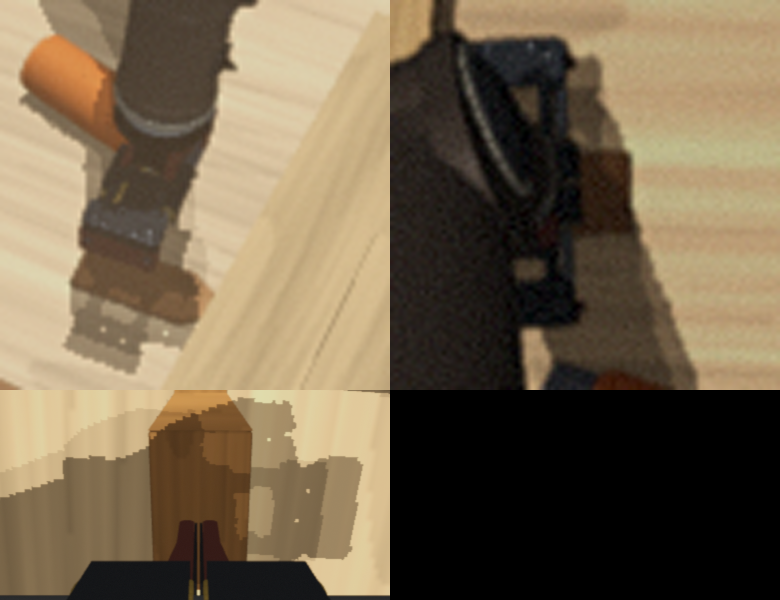

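Run:
```python
from h import *
o=env.observe(); p=o['position']; R=o['tool_rot']; print(p,o['ft_force'],o['grip_width'])
for f in('s3','w3','t3'):
    im=load(f); print(f,[np.round(proj(im,p+R[:,2]*d)).tolist() for d in(-.06,-.03,0,.022)], 'blade mid',np.round(proj(im,(.4695,.275,.01))), 'corners',[np.round(proj(im,(x,y,.01))).tolist() for x,y in((.444,.2253),(.502,.229))])
# camera of the wrist in tool frame
T=load('w3')['camera_from_world']; c=-T[:3,:3].T@T[:3,3]; print('cam in tool',R.T@(c-p),'look in tool',R.T@(-T[2,:3]))
w=load('w3')['pixels']; s=load('s3')['pixels']
print('w3 col321 rows 215-300',[tuple(int(x) for x in w[r,312]) for r in range(222,262,4)])
cv2.imwrite('pics/v4.png',cv2.resize(s[235:285,360:410][:,:,::-1],(600,600),interpolation=0))
```

```text
[0.46951176 0.27529411 0.02395532] [ 0.35144631 -0.71900422  0.04238038] 0.0053100456760201455
s3 [[385.0, 246.0], [384.0, 252.0], [383.0, 257.0], [382.0, 261.0]] blade mid [383. 260.] corners [[372.0, 250.0], [367.0, 261.0]]
w3 [[321.0, 299.0], [322.0, 263.0], [322.0, 239.0], [322.0, 225.0]] blade mid [322. 230.] corners [[276.0, 301.0], [368.0, 302.0]]
t3 [[225.0, 203.0], [227.0, 204.0], [229.0, 205.0], [230.0, 205.0]] blade mid [230. 205.] corners [[246.0, 214.0], [246.0, 194.0]]
cam in tool [ 0.07264612  0.00065579 -0.17569273] look in tool [-2.68758127e-01 -3.62290811e-04  9.63207630e-01]
w3 col321 rows 215-300 [(92, 62, 31), (92, 63, 32), (64, 38, 25), (53, 27, 23), (53, 28, 24), (53, 26, 23), (52, 26, 22), (53, 28, 23), (53, 27, 23), (52, 27, 22)]
```

View pics/v4.png

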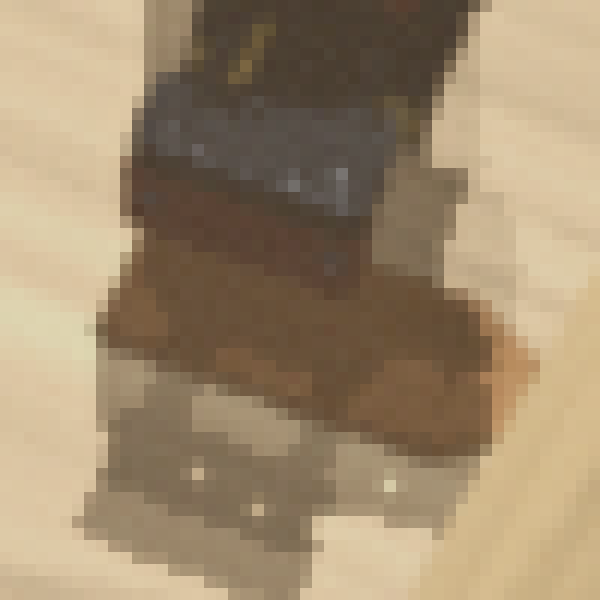

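The scene crop shows no finger at the blade around crop position (264,312), and in the wrist view the tips lie over the blade. The fingertips are really about 25–40 mm higher than the description says. I'll open and go down in steps, feeling for the bench with the force reading.

step_arm:
  commands: "0 0 0 0 1;0 0 0 0 1;0 0 0 0 1;0 0 0 0 1;0 0 0 0 1;0 0 0 0 1;0 0 0 0 1;0 0 0 0 1;0 0 0 0 1;0 0 -0.5 0 1;0 0 -0.5 0 1;0 0 -0.4 0 1;0 0 0 0 1"

```text
t: 5.45
position: [0.4692, 0.2751, 0.0095]
tool_rot: [[-0.069, 0.998, -0.001], [0.998, 0.069, -0.001], [-0.001, -0.001, -1.0]]
ft_force: [0.2, 0.0, -0.1]
grip_width: 1.003
grip_force: 0.0
```

step_arm:
  commands: "0 0 -0.3 0 1;0 0 -0.3 0 1;0 0 0 0 1"

```text
t: 5.82
position: [0.4693, 0.2752, 0.0037]
tool_rot: [[-0.069, 0.998, -0.0], [0.998, 0.069, -0.0], [-0.0, -0.0, -1.0]]
ft_force: [0.0, 0.8, -0.2]
grip_width: 0.999
grip_force: 0.0
```

There is no contact at TCP z = 0.004, where the stated tips would be 18 mm inside the bench. That confirms it.

step_arm:
  commands: "0 0 -0.3 0 1;0 0 -0.3 0 1;0 0 0 0 1"

```text
t: 6.2
position: [0.4693, 0.2752, -0.0023]
tool_rot: [[-0.069, 0.998, -0.0], [0.998, 0.069, -0.0], [-0.0, -0.0, -1.0]]
ft_force: [0.6, 0.3, -0.3]
grip_width: 1.001
grip_force: 0.0
```

step_arm:
  commands: "0 0 -0.2 0 1;0 0 -0.2 0 1;0 0 0 0 1"

```text
t: 6.58
position: [0.4694, 0.2753, -0.0062]
tool_rot: [[-0.069, 0.998, -0.0], [0.998, 0.069, -0.0], [-0.0, -0.0, -1.0]]
ft_force: [0.2, 0.5, -0.3]
grip_width: 1.003
grip_force: 0.0
```

step_arm:
  commands: "0 0 -0.2 0 1;0 0 -0.2 0 1;0 0 0 0 1"

```text
t: 6.95
position: [0.4694, 0.2753, -0.0102]
tool_rot: [[-0.069, 0.998, -0.0], [0.998, 0.069, -0.0], [-0.0, -0.0, -1.0]]
ft_force: [-0.0, -0.0, -0.1]
grip_width: 0.998
grip_force: 0.0
```

step_arm:
  commands: "0 0 -0.2 0 1;0 0 -0.2 0 1;0 0 0 0 1"

```text
t: 7.32
position: [0.4697, 0.2754, -0.0124]
tool_rot: [[-0.069, 0.998, 0.0], [0.998, 0.069, 0.001], [0.001, 0.0, -1.0]]
ft_force: [-6.8, -3.1, 20.9]
grip_width: 0.998
grip_force: 10.6
```

The bench is at TCP z ≈ −0.012, so the fingertips are really 12 mm behind the reported TCP. I'll lift slightly and grip.

step_arm:
  commands: "0 0 0.4 0 1;0 0 0 0 -1;0 0 0 0 -1;0 0 0 0 -1;0 0 0 0 -1;0 0 0 0 -1;0 0 0 0 -1"
  newtons: 45

```text
t: 8.2
position: [0.4694, 0.2752, -0.0101]
tool_rot: [[-0.069, 0.998, -0.0], [0.998, 0.069, -0.0], [-0.0, -0.0, -1.0]]
ft_force: [-0.1, 0.3, 0.3]
grip_width: 0.656
grip_force: 45.0
```

step_arm:
  commands: "0 0 0.3 0 -1;0.1 -1.4 0 0 -1;0.1 -1.4 0 0 -1;0.14 -2 0 0 -1;0.14 -2 0 0 -1;0.14 -2 0 0 -1;0.14 -2 0 0 -1;0.14 -2 0 0 -1;0.14 -2 0 0 -1;0.14 -2 0 0 -1;0.14 -2 0 0 -1;0.14 -2 0 0 -1;0.1 -1.4 0 0 -1;0.06 -0.8 0 0 -1;0 0 0 0 -1;0 0 -0.3 0 -1;0 0 0 0 -1"

```text
t: 10.32
position: [0.4856, 0.0461, -0.0102]
tool_rot: [[-0.07, 0.998, -0.0], [0.998, 0.07, 0.0], [0.0, -0.0, -1.0]]
ft_force: [-0.8, 0.1, -1.1]
grip_width: 0.653
grip_force: 45.0
```

Run:
```python
from h import *
im=grab('top','t4'); g=im['pixels'].astype(int)
m=((g[:,:,0]-g[:,:,2]>35)&(g[:,:,0]<150)&(g[:,:,1]<105)).astype(np.uint8); m[:190]=0; m[235:]=0; m[:,:204]=0; m[:,335:]=0
ys,xs=np.where(m); P=np.array([onz(im,u,v,.01) for u,v in zip(xs,ys)])
print(P[:,1].min(),P[:,1].max())
for lo in np.arange(-.03,.36,.02):
    q=P[(P[:,1]>=lo)&(P[:,1]<lo+.02)]
    if len(q): print(round(lo+.01,3),len(q),q[:,0].min().round(3),q[:,0].max().round(3),q[:,0].mean().round(4))
```

```text
-0.017001943081225837 0.31569707422193855
-0.02 1 0.481 0.481 0.4806
0.0 9 0.427 0.451 0.4386
0.12 7 0.457 0.481 0.4709
0.14 69 0.385 0.493 0.4711
0.16 55 0.465 0.489 0.4773
0.18 63 0.465 0.489 0.4767
0.2 59 0.461 0.488 0.4746
0.22 57 0.461 0.485 0.4734
0.24 56 0.46 0.485 0.4729
0.26 62 0.46 0.484 0.472
0.28 62 0.457 0.484 0.4698
0.3 53 0.456 0.48 0.4676
0.32 12 0.459 0.477 0.4681
```

The paddle is out: its handle end is at y = 0.315 and the boards' edge is at 0.345. I'll release it, lift, go to the handle 60 mm from its end at (0.472, 0.255), and regrip.

step_arm:
  commands: "0 0 0 0 1;0 0 0 0 1;0 0 0 0 1;0 0 2 0 1;0 0 3 0 1;-0.23 3.5 0 0 1;-0.23 3.5 0 0 1;-0.23 3.5 0 0 1;-0.23 3.5 0 0 1;-0.23 3.5 0 0 1;-0.23 3.4 0 0 1;0 0 -3 0 1;0 0 -1.6 0 1;0 0 -0.4 0 1;0 0 0 0 1"

```text
t: 12.25
position: [0.4722, 0.2536, -0.0099]
tool_rot: [[-0.068, 0.998, -0.0], [0.998, 0.068, -0.0], [-0.0, -0.0, -1.0]]
ft_force: [-0.7, -0.0, 0.3]
grip_width: 0.997
grip_force: 0.0
```

step_arm:
  commands: "0 0 0 0 -1;0 0 0 0 -1;0 0 0 0 -1;0 0 0 0 -1;0 0 0 0 -1;0 0 0 0 -1;0 0 0 0 -1;0 0 0 0 -1;0 0 0 0 -1"
  newtons: 60

```text
t: 13.38
position: [0.4719, 0.2543, -0.0101]
tool_rot: [[-0.069, 0.998, -0.0], [0.998, 0.069, -0.0], [-0.0, -0.0, -1.0]]
ft_force: [0.5, -0.5, 0.6]
grip_width: 0.312
grip_force: 60.0
```

Gripped at the handle (27.5 mm). I'll lift to the can-axis height, line up with the lane and square up by +1.1°.

step_arm:
  commands: "0 0 1 0 -1;0 0 2 0 -1;0 0 2 0 -1;0 0 2.2 0 -1;0.5 0 0 0.3 -1;1.2 0 0 0.3 -1;1.5 0 0 0.3 -1;1.5 0 0 0.2 -1;1.2 0 0 0 -1;0.5 0 0 0 -1;0 0 0 0 -1;0 0 0 0 -1"

```text
t: 14.88
position: [0.5354, 0.2544, 0.0619]
tool_rot: [[-0.089, 0.996, -0.001], [0.996, 0.089, -0.0], [0.0, -0.001, -1.0]]
ft_force: [-0.6, -0.7, -1.3]
grip_width: 0.309
grip_force: 60.0
```

Run:
```python
from h import *
o=env.observe(); p=o['position']; R=o['tool_rot']; print(p,R[:,0],o['grip_width'],o['grip_force'])
f=-R[:,0]; s=R[:,1]
for n in('scene','top'):
    im=grab(n,n[0]+'5'); g=im['pixels'].astype(int)
    hs=cv2.cvtColor(im['pixels'],cv2.COLOR_RGB2HSV)
    m=((g[:,:,0]-g[:,:,2]>35)&(g[:,:,0]<165)&(g[:,:,1]<115)).astype(np.uint8)
    q=lambda a,b,z:np.array(proj(im,p+f*a+s*b+[0,0,z]))
    for z in(-.02,0.015,.03): print(n,z,'tip',q(.26,0,z).round(1),'shoulder',q(.16,0,z).round(1))
    c=q(.21,0,.015); n_,l,st,ce=cv2.connectedComponentsWithStats(m)
    u,v=c.round().astype(int); k=l[v,u]; print(n,'label',k,st[k],ce[k].round(1))
    ys,xs=np.where(l==k); i=np.argsort(xs)
    for nm,j in(('umin',xs==xs.min()),('umax',xs==xs.max()),('vmin',ys==ys.min()),('vmax',ys==ys.max())): print(nm,xs[j].mean(),ys[j].mean())
    print('pred corners',[q(a,b,.02).round(1).tolist() for a in(.16,.26) for b in(-.029,.029)])
im=load('s5'); cv2.imwrite('pics/s5c.png',cv2.resize(im['pixels'][170:300,190:420][:,:,::-1],None,fx=3.4,fy=3.4,interpolation=2))
```

```text
[0.53537947 0.25440122 0.06187755] [-8.88230708e-02  9.96047419e-01  1.52784110e-05] 0.3088165967336188 59.996132254600525
scene -0.02 tip [300.9 240.9] shoulder [326.8 249.7]
scene 0.015 tip [300.8 234.2] shoulder [327.2 243.1]
scene 0.03 tip [300.7 231.2] shoulder [327.3 240.1]
scene label 0 [     0      0    640    400 227447] [332.1 203.9]
umin 0.0 192.4468085106383
umax 639.0 204.47435897435898
vmin 318.5209923664122 0.0
vmax 319.21800947867297 399.0
pred corners [[330.4, 236.4], [323.9, 248.0], [304.3, 227.7], [297.1, 238.8]]
top -0.02 tip [324.6 175.7] shoulder [290.4 178. ]
top 0.015 tip [324.9 174.2] shoulder [289.7 176.6]
top 0.03 tip [325.  173.6] shoulder [289.4 176. ]
top label 161 [ 236  142   88   50 1870] [281.2 168.1]
umin 236.0 142.5
umax 323.0 179.5
vmin 241.5 142.0
vmax 253.0 191.0
pred corners [[290.3, 186.6], [288.9, 166.2], [325.6, 184.2], [324.2, 163.8]]
```

Run:
```python
from h import *
im=load('s5'); g=im['pixels'].astype(int)
for v in range(222,254,2): print(v,' '.join('%3d'%(g[v,u,0]-g[v,u,2]) +('*' if g[v,u,0]<185 else ' ') for u in range(290,340,3)))
```

```text
222  14*   4*  10*  12*  56   56   56   55   56   56   56   56   57   56   56   56   56 
224   8*   7*  10*  17*  55   57   56   55   55   56   57   56   57   58   57   56   56 
226  11*   9*   6*  51*  57   56   57   57   55   55   56   56   57   57   57   57   57 
228  41*  11*   5*  56   54   56   57   56   56   57   55   56   54   57   56   57   56 
230  49   15*  43*  56   56   65   76*  58   56   55   58   57   55   53   54   57   56 
232  56    4*  50   52   54   78*  79*  80*  76*  57   54   54   58   56   55   53   55 
234  29*  31*  51   47   54   80*  80*  79*  81*  81*  77*  58   56   56   57   55   54 
236   1*  46*  50*  53   75*  80*  81*  83*  81*  83*  81*  83*  82*  63   57   57   56 
238  25*  56   56   56   81*  80*  79*  80*  82*  84*  82*  84*  80*  82*  78*  56   57 
240  56   57   56   56*  79*  82*  82*  79*  81*  83*  82*  82*  81*  77*  84*  56   56 
242  57   54   57   54   52*  53*  80*  81*  81*  78*  82*  82*  82*  72*  81*  83   58 
244  56   56   54   57   55   56   48*  55*  80*  79*  82*  80*  83*  83*  84*  83*  84*
246  57   56   55   56   54   54   38*  53   49*  58*  80*  82*  82*  81*  87   83*  83*
248  55   55   56   56   56   35*  37*  39*  43*  53   50*  59*  73*  81*  61*  74*  82*
250  55   56   55   56   55   37*  38*  35*  38*  38*  41*  41*  46*  53*  51   49*  49*
252  56   55   56   55   45*  37*  38*  37*  38*  37*  37*  38*  42*  53   56   51   46
```

View pics/s5c.png

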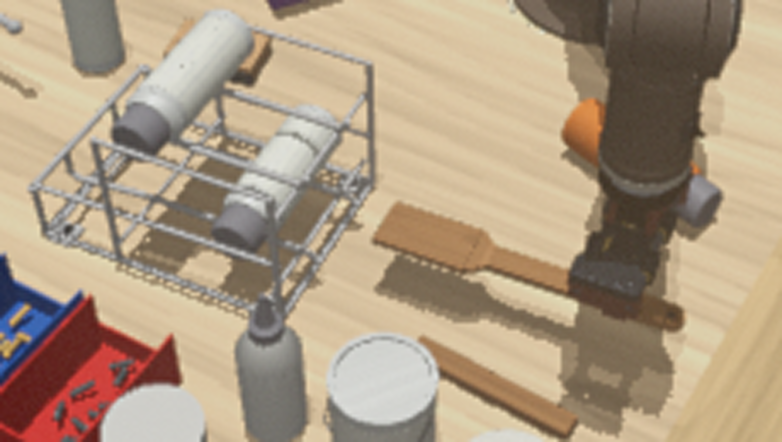

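The blade tip is level at about rack y +208, the entry is open, and the can is at about +82. I'll advance slowly into the lane and push.

step_arm:
  commands: "0.06 -0.7 0.3 0 -1;0.13 -1.5 0 0 -1;0.13 -1.5 0 0 -1;0.13 -1.5 0 0 -1;0.13 -1.5 0 0 -1;0.06 -0.7 0 0 -1;0.04 -0.5 0 0 -1;0.04 -0.5 0 0 -1;0.04 -0.5 0 0 -1;0.04 -0.5 0 0 -1;0.04 -0.5 0 0 -1;0.05 -0.5 0 0 -1;0.05 -0.5 0 0 -1;0.05 -0.5 0 0 -1;0.04 -0.5 0 0 -1;0.05 -0.5 0 0 -1;0.04 -0.5 0 0 -1;0 0 0 0 -1"

```text
t: 17.23
position: [0.5472, 0.1247, 0.065]
tool_rot: [[-0.088, 0.996, 0.0], [0.996, 0.088, -0.0], [-0.0, 0.0, -1.0]]
ft_force: [0.7, 1.2, -0.6]
grip_width: 0.306
grip_force: 60.0
```

```bash
cat >> h.py <<'E'
def cans(f):
    im=grab('top',f); px=im['pixels'].astype(int); roi=px[120:215,340:455]
    m=((roi.min(2)>105)&(np.ptp(roi,axis=2)<28)).astype(np.uint8); m=cv2.morphologyEx(m,cv2.MORPH_OPEN,np.ones((5,5),np.uint8))
    n,l,s,c=cv2.connectedComponentsWithStats(m)
    for k in range(1,n):
        if s[k,4]>100: print('can',s[k]+[340,120,0,0,0],(c[k]+[340,120]).round(1), onz(im,*(c[k]+[340,120]),.0775).round(3))
E
python3 - <<'E'
from h import *
o=env.observe(); print(o['t'],o['position'],o['ft_force'],o['grip_width']); cans('t6')
E
```

```text
17.225 [0.54716422 0.12470772 0.06498996] [ 0.68913104  1.17594555 -0.5709995 ] 0.30643376831877445
can [ 400  138   25   63 1351] [411.7 169.7] [ 0.577 -0.252  0.077]
can [372 155  22  50 955] [382.4 179.6] [ 0.546 -0.169  0.077]
```

The can is moving with the blade (axis now at about rack y +45). I'll keep pushing.

step_arm:
  commands: "0.04 -0.5 0 0 -1;0.05 -0.5 0 0 -1;0.04 -0.5 0 0 -1;0.05 -0.5 0 0 -1;0.04 -0.5 0 0 -1;0.05 -0.5 0 0 -1;0.04 -0.5 0 0 -1;0.05 -0.5 0 0 -1;0.04 -0.5 0 0 -1;0.05 -0.5 0 0 -1;0.04 -0.5 0 0 -1;0.05 -0.5 0 0 -1;0.04 -0.5 0 0 -1;0.05 -0.5 0 0 -1;0.04 -0.5 0 0 -1;0.05 -0.5 0 0 -1;0.04 -0.5 0 0 -1;0.05 -0.5 0 0 -1"

```text
t: 19.52
position: [0.5552, 0.035, 0.0649]
tool_rot: [[-0.089, 0.996, 0.0], [0.996, 0.089, -0.0], [-0.0, 0.0, -1.0]]
ft_force: [-0.1, 0.1, -0.2]
grip_width: 0.307
grip_force: 60.0
```

step_arm:
  commands: "0.04 -0.5 0 0 -1;0.05 -0.5 0 0 -1;0.04 -0.5 0 0 -1;0.05 -0.5 0 0 -1;0 0 0 0 -1;0 0 0 0 -1;0 0 0 0 -1;0 0 0 0 -1"

```text
t: 20.52
position: [0.557, 0.0155, 0.0649]
tool_rot: [[-0.089, 0.996, 0.0], [0.996, 0.089, 0.0], [0.0, 0.0, -1.0]]
ft_force: [-0.3, -0.3, -0.5]
grip_width: 0.311
grip_force: 60.0
```

Run:
```python
from h import *
o=env.observe(); print(o['t'],o['position'],o['ft_force'],o['grip_width']); cans('t7')
im=grab('scene','s7'); print('home px scene',proj(im,(.573+.089*.113,-.208-.996*.113,.0705)),'top',proj(load('t7'),(.573+.089*.113,-.208-.996*.113,.0705)))
im=load('t7');im2=load('s7')
a=cv2.resize(im['pixels'][115:225,280:465],None,fx=4,fy=4,interpolation=2)[:,:,::-1]
b=cv2.resize(im2['pixels'][165:270,190:340],None,fx=4,fy=4,interpolation=2)[:,:,::-1]
cv2.imwrite('pics/t7c.png',a)
```

```text
20.525 [0.55698987 0.01553737 0.06494098] [-0.30681121 -0.25424853 -0.54790538] 0.3114417249815553
can [ 400  138   25   63 1337] [411.6 169.6] [ 0.577 -0.252  0.077]
can [ 427  145   25   56 1217] [438.7 173.2] [ 0.568 -0.329  0.077]
home px scene (np.float64(224.6411011976021), np.float64(208.83992189943626)) top (np.float64(434.9771840166909), np.float64(168.29256825062328))
```

The can's axis reads y ≈ −0.323 against −0.3205 for home, so it has rolled to the stop. I'll withdraw straight back and lay the paddle down.

step_arm:
  commands: "-0.09 1 0 0 -1;-0.18 2 0 0 -1;-0.18 2 0 0 -1;-0.18 2 0 0 -1;-0.18 2 0 0 -1;-0.18 2 0 0 -1;-0.18 2 0 0 -1;-0.18 2 0 0 -1;-0.18 2 0 0 -1;-0.18 2 0 0 -1;-0.18 2 0 0 -1;-0.18 2 0 0 -1;-0.1 1.2 0 0 -1;-1 0 0 0 -1;-2 0 0 0 -1;-1 0 -1 0 -1;0 0 -2 0 -1;0 0 -2 0 -1;0 0 -1.2 0 -1;0 0 0 0 -1"

```text
t: 23.12
position: [0.4947, 0.2565, 0.002]
tool_rot: [[-0.088, 0.996, -0.001], [0.996, 0.088, -0.001], [-0.001, -0.002, -1.0]]
ft_force: [0.4, 0.2, -1.1]
grip_width: 0.313
grip_force: 60.0
```

step_arm:
  commands: "0 0 -0.4 0 -1;0 0 -0.4 0 -1;0 0 -0.3 0 -1;0 0 0 0 -1"

```text
t: 23.62
position: [0.4952, 0.2573, -0.0082]
tool_rot: [[-0.089, 0.996, -0.0], [0.996, 0.089, -0.0], [-0.0, -0.0, -1.0]]
ft_force: [-0.1, 0.4, -1.0]
grip_width: 0.309
grip_force: 60.0
```

step_arm:
  commands: "0 0 -0.2 0 -1;0 0 0 0 -1;0 0 0 0 -0.3;0 0 0 0 0.2;0 0 0 0 1;0 0 0 0 1;0 0 0 0 1;0 0 0 0 1;0 0 1 0 1;0 0 3 0 1;0 0 5 0 1;0 0 5 0 1;-3 0 5 0 1;-4 3 0 0 1;-4 3 0 0 1;0 0 0 0 1;0 0 0 0 1"

```text
t: 25.75
position: [0.3857, 0.3171, 0.1806]
tool_rot: [[-0.089, 0.996, 0.001], [0.996, 0.089, 0.0], [0.0, 0.001, -1.0]]
ft_force: [0.1, 0.2, 0.2]
grip_width: 1.002
grip_force: 0.0
```

Run:
```python
from h import *
o=env.observe(); print(o['t'],o['position']); cans('t8')
im=load('t8'); a=load('top0'); s=grab('scene','s8')
d=np.abs(im['pixels'].astype(int)-a['pixels']).max(2)
print('changed px: offcut',(d[140:158,232:300]>50).sum(),'tape',(d[92:134,222:264]>50).sum(),'glue',(d[84:118,308:336]>50).sum(),'standing',(d[205:240,470:520]>50).sum(),'block',(d[228:262,415:464]>50).sum(),'upper',(d[125:205,397:424]>50).sum())
A=cv2.resize(im['pixels'][110:270,190:460],None,fx=2.2,fy=2.2,interpolation=2); B=cv2.resize(s['pixels'][170:300,190:420],(594,240))
cv2.imwrite('pics/fin.png',np.vstack([A,B])[:,:,::-1])
g=im['pixels'].astype(int); m=((g[:,:,0]-g[:,:,2]>35)&(g[:,:,0]<150)&(g[:,:,1]<105)).astype(np.uint8)
m[:160]=0; m[230:]=0; m[:,:210]=0; m[:,340:]=0
n,l,st,c=cv2.connectedComponentsWithStats(m); k=1+np.argmax(st[1:,4]); print(st[k]); ys,xs=np.where(l==k)
P=np.array([onz(im,u,v,.01) for u,v in zip(xs,ys)]); print('paddle y',P[:,1].min(),P[:,1].max(),'len',cv2.minAreaRect(P[:,:2].astype(np.float32)))
```

```text
25.75 [0.38573787 0.31705507 0.18055452]
can [ 400  138   25   63 1342] [411.6 169.8] [ 0.576 -0.252  0.077]
can [ 427  145   25   57 1225] [438.7 173.4] [ 0.568 -0.329  0.077]
changed px: offcut 0 tape 0 glue 0 standing 0 block 0 upper 45
[ 210  181  112   31 1412]
paddle y 0.004114957968756591 0.33380277319759427 len ((0.4979448914527893, 0.1705702245235443), (0.061193786561489105, 0.33404457569122314), 7.566214084625244)
```

The can is still at the stop, the paddle lies flat and free between the boards and the rack, and the other things have not moved. Handing in.

```bash
python3 -c "
from bench import env; print(env.close_job())"
```

```text
the job is handed in; nothing more can be done
None
```

The job is handed in at about 26 s: the paddle was drawn out, put down and regripped by its handle, the can was pushed to the stop wire, and the paddle was laid flat on the bench, with nothing else seen to have moved in the camera images.

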